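# Open the battery compartment of the radio on the writing desk

## Robot

A 7-joint arm with a two-finger parallel gripper is mounted at the origin on the work surface. World frame = base frame: x ahead of the robot, y to its left, z up, the work surface at z = 0. Lengths are in m, angles in rad, forces in N, time in s.
With the tool pointing down it reaches from about 0.35 to 0.9 m from the base axis. Payload 8.1 kg.
Tool frame: the origin (TCP) lies at the very end of the fingers, on their centre line; the grasp point (between the pads) lies 19 mm behind it; z points along the fingers, x is the direction in which the jaws open and shut, and the axes are right-handed (so a half turn about z gives the same grasp; the last joint's range is limited). The gripper opens to 85 mm and grips with 20 to 120 N. Pads are 22 mm wide; open, the fingers measure 114 mm over their backs; the gripper's body (76 mm by 85 mm) begins 54 mm behind the grasp point. The pads swing forward as they close: fully open they stand 13 mm farther back than shut.
Start: joints at [-1.265, 0.434, 0.025, 1.573, -0.012, 1.134, -0.075], TCP at [0.248, 0.574, 0.231] pointing down, gripper open.
Joint ranges: [-2.62, 2.62], [-0.44, 2.09], [-1.27, 1.32], [0.08, 2.57], [-1.32, 4.46], [0.12, 2], [-2.74, 2.74]. Speed limits (rad/s): [2.22, 2.22, 3.01, 3.01, 3.14, 3.14, 3.14].

## Interface

Orientations are given as [roll, pitch, yaw] about the fixed x, y, z axes, in that order (R = Rz(yaw) Ry(pitch) Rx(roll)).
In Python, from plant import arm gives the robot as it stands.
- The arm moves only by the tool step_arm, never from a script. Its argument "increments" is a list of rows, each a list of 3 entries, a list of its own where there are three numbers: the closure, from -1 (fully open) to 1 (shut), then the shift along the tool's x, y, z in cm, then the turn about the tool's z in degrees. A call has 1 to 8 rows; each row is the pose to reach, as a shift and turn from the pose commanded when the call began, along the tool's axes at that moment; what a row does not reach only later rows make up. A row lasts 1/10 s, in which the tool goes at most 50 mm and 8.59 degrees, less where a joint would pass 70% of its speed; a pose out of reach is approached as far as the arm can. A call with a gripper value outside its range is refused whole. The fingers move at their own pace and stop on an object; "force" is the grip in N (left out, the last holds). Time passes only in rows, so rows that repeat a pose let the fingers close. It gives the time, the measured TCP pose, the force and the opening at its end, in the units of the state.
- arm.state(): the state, without advancing time (a new reading comes with each control period).
- arm.grab_frame(name): name is "side" or "top"; returns a dict with "pixels" (480x640x3 uint8, blue, green, red), "mtx" (3x3 intrinsics, pixels), "rvec" (rotation vector, rad) and "tvec" (3), from world to camera coordinates, as OpenCV has them. Camera axes: x right, y down, z forward; pixel columns grow to the right and rows downward; lengths in m; the calibration is good to about 2 mm. A picture is of the moment at which its call begins. There is no depth.
- arm.sign_off(): hands the job in, once; it reports no verdict.
Trained networks look in a picture, given as the dict that the camera call returned (one of the last four; its "shot" number tells which), for a name from the list of things; names that differ only in an ending like _2 or _b are one class to them, and where a whole thing is asked for, a point or a joint stands for the part that bears it (a point fixed in the world has none). Each returns a list of dicts, best first, with "confidence" (0 to 1); they miss things now and then, are a little off and sometimes report something else, mostly with a low value. They report only what shows in the picture. A call takes as long as a camera call. They do not tell look-alikes from the thing itself.
- arm.search_frame(name, picture): "xy" ([column, row] in pixels, amid what is visible of it).
The state is a dict: "clock": time; "q": joint angles; "joint_vel": joint speeds; "effort": joint torques, N m; "eef_pos": TCP position; "tcp_rot": TCP orientation; "ft_force": force on the tool from outside, world axes, zero at the start; "torque": the same for the moment, N m; "finger_gap": opening from 0.0 (shut) to 1.0 (fully open).
Only numpy, scipy, OpenCV 4.12 (cv2) and the standard library are available. Lean on these libraries where they do the work, as an engineer would, in place of code of your own. Each camera call takes 0.05 s, during which the arm holds its last target. There are 200 camera calls.

## Task

The portable radio lies face down on the felt and its batteries are due for a change. With your fingertips, press in the snap tab of the battery cover to free it, then push the cover along its guide ribs until all three old cells are uncovered, and leave it lying flat on the back of the radio. Do not pick the cover up, and leave the other things on the desk where they are.

Things in the scene. Friction and masses are not known exactly. Their poses are not given: they have to be found in the camera images.
- radio: Portable radio face down, fixed: grey box 150 mm (x) by 280 mm (y), its back face 58 mm above its origin (centre of the underside), z up. +y: the way the battery cover slides off. +x: side of the carrying handle (dark bar at x = 105 mm) and of the aerial (on the back at x = 68 mm, 12 mm high). The back ends at y = 140 mm without a stop: a cover whose centre passes it falls.
- well (a point): Centre of the mouth of the battery well, in the plane of the back face, axes as the radio's: open 54 mm in x, 88 mm in y. Three old C cells lie in it along x, from 39 mm before to 39 mm beyond this point in y, tops 8 mm below the face. From the well a channel 36 mm wide and 8 mm deep runs on to the +y end of the case, so a pressed tab can travel in it.
- ribs (a point): Point on the back face midway between the two guide ribs, 95 mm to +y of the seated cover's centre. The ribs (4.5 mm high, inner sides at x = +-34.5 mm, 3.5 mm thick) run along y from the seat to the +y end of the case and keep the cover straight. Over the seat they carry four small lips, 4.5 to 7 mm above the face, that hold the cover down until it has slid 90 mm.
- catch (a point): Middle of the top of the catch: a fixed bridge, 76 mm (x) by 5 mm (y), its top 9 mm above the back face, that crosses over the tail of the snap tab behind the cover. The tab's hook stands behind it and so keeps the cover from sliding to +y. Its +y side is 21 mm behind the thumb pad's centre when the cover is seated.
- cover: Battery cover, a loose grey plate 66 mm (x) by 100 mm (y) by 3 mm, about 60 g with its tab; a moulded arrow points to its +y. Origin: centre of its underside, axes as the radio's. Seated: x = 0, y = -62, z = 58 mm in the radio's frame, play 1.5 mm; it can slide only to +y. The cells are uncovered once it has slid 106 mm; at 152 mm its front edge is at the end of the case.
- tab_pad (a point): Centre of the flat top of the thumb pad on the snap tab, at (0, -36, 10) mm in the cover's frame at rest, 7 mm above the plate; moves with the tab. The flat is 30 mm (x) by 24 mm (y); at its +y end, 12 mm from this point, a ridge 4 mm high and thick lets a fingertip push the cover to +y. The tongue's tail runs 32 mm behind this point, under the bridge, and ends in the hook.
- snap_tab (a joint): How far the snap tab is pressed down, in m: 0 at rest, stop at 0.006. Spring: 1.6 N at the start, 6.4 N at the stop. Pressed more than about 4 mm, its hook passes under the bridge. Keep it pressed until the cover has slid about 15 mm; after that it may come up or stay pressed.
- cell_a: Fresh C cell (nearest the catch end), standing on the felt beside the radio on the -x side: 26 mm across, 50 mm tall, origin at the centre of its underside. Not to be disturbed.
- cell_b: Fresh C cell (the middle one), standing on the felt beside the radio on the -x side: 26 mm across, 50 mm tall, origin at the centre of its underside. Not to be disturbed.
- cell_c: Fresh C cell (farthest from the catch end), standing on the felt beside the radio on the -x side: 26 mm across, 50 mm tall, origin at the centre of its underside. Not to be disturbed.
- seal: Stone name seal, 26 mm square and 64 mm tall with a round top, standing beyond the +y end of the radio; origin at the centre of its underside. Not to be disturbed.
- paperweight: Dark wooden paperweight, 300 mm (x) by 46 by 34 mm, lying to the right; origin at the centre of its underside. Not to be disturbed.
- ink_bottle: Ink bottle, 60 mm across and 135 mm tall, standing to the left; origin at the centre of its underside. Not to be disturbed.
- paste_jar: White porcelain seal-paste jar, 72 mm across and 42 mm tall, to the left; origin at the centre of its underside. Not to be disturbed.
- mug: Blue mug, 80 mm across and 95 mm tall with a handle at its +y, to the left; origin at the centre of its underside. Not to be disturbed.
Mind the look-alikes: they are no part of the job. Of the things like the cover, leave any that is purple or turquoise; of the rest the smaller one is meant.

How it is judged:
On the way, in this order (a step that is already met when the one before it is completed fails the run):
1. the snap tab is pressed in (more than 3.5 mm) while the cover is still on its seat (value of joint snap_tab above 0.0035 m and y of cover in the frame of radio below -0.054 m), for 0.05 s.
2. the freed cover has slid more than 20 mm from its seat, still flat on the radio's back (y of cover in the frame of radio above -0.042 m and z of cover in the frame of radio below 0.064 m), for 0.05 s.
At the end, for the whole second after the job is handed in: The cover has slid 106 mm or more from its seat, so that all three cells are uncovered, and lies still and flat (within 0.1 rad) on the back of the radio, its underside within 6 mm of the back face (y of cover in the frame of radio between 0.044 and 0.14 m and x of cover in the frame of radio between -0.02 and 0.02 m and z of cover in the frame of radio between 0.054 and 0.064 m and angle between cover's own z axis and vertical below 0.1 rad and linear speed of cover below 0.01 m/s); the robot touches nothing.
It fails at once if the cover is lifted more than 12 mm off the radio's back (z of cover in the frame of radio above 0.07 m).
It fails at once if a fresh cell is moved by more than 20 mm or tipped (distance of any of cell_a, cell_b, cell_c from where it was at the start of the episode above 0.02 m or angle between any of cell_a, cell_b, cell_c's own z axis and vertical above 0.4 rad).
It fails at once if the seal or the paperweight is moved by more than 20 mm or tipped (distance of any of seal, paperweight from where it was at the start of the episode above 0.02 m or angle between any of seal, paperweight's own z axis and vertical above 0.4 rad).
It fails at once if the ink bottle, paste jar or mug is moved by more than 20 mm or tipped (distance of any of ink_bottle, paste_jar, mug from where it was at the start of the episode above 0.02 m or angle between any of ink_bottle, paste_jar, mug's own z axis and vertical above 0.4 rad).
It also fails if it takes over 32 s, if anything falls off the work surface, if the arm or the gripper's body presses on something with over 40 N, if the wrist force passes 120 N, or if a joint passes its speed limit or range.

## Working session

There is one attempt and no reset: what is moved stays moved. The work goes in short steps, Python scripts to look and compute and a tool call to move; the robot and the scene stay as the last step left them, time stands still between calls to the robot, and variables do not carry over. Pictures are saved under pics/ and viewed, about 8 in all and at most 12, crops included, and the job is handed in when it is done.

Besides the shell and the picture viewer there is one more tool, called as name(argument=value, ...), one argument or row to a line, values as JSON. step_arm: Moves the arm, as the interface text tells. Its arguments: {"type":"object","properties":{"increments":{"type":"array","items":{"type":"array"}},"force":{"type":"number"}},"required":["increments"]}

```bash
mkdir -p pics
cat > h.py <<'E'
import numpy as np, cv2
from plant import arm
def ray(f,uv,z):
    R=cv2.Rodrigues(np.array(f["rvec"],float))[0]; t=np.array(f["tvec"],float).ravel(); K=np.array(f["mtx"],float)
    p=cv2.undistortPoints(np.array([[uv]],float),K,None).ravel()
    d=R.T@np.array([p[0],p[1],1]); c=-R.T@t
    return c+d*(z-c[2])/d[2]
def proj(f,P):
    return cv2.projectPoints(np.array(P,float).reshape(-1,3),np.array(f["rvec"],float),np.array(f["tvec"],float),np.array(f["mtx"],float),None)[0].reshape(-1,2)
E
python3 - <<'E'
from h import *
for n in ("top","side"):
    f=arm.grab_frame(n); cv2.imwrite(f"pics/{n}0.png",f["pixels"])
    for k in ("radio","cover","tab_pad","catch","ribs","well","seal"):
        print(n,k,[(np.round(d["xy"]).tolist(),round(d["confidence"],2),np.round(ray(f,d["xy"],.06),3)[:2].tolist()) for d in arm.search_frame(k,f)][:4])
print(arm.state())
E
```

```text
top radio [([328.0, 202.0], 0.69, [0.613, -0.013]), ([260.0, 214.0], 0.39, [0.581, 0.162])]
top cover [([332.0, 297.0], 0.97, [0.368, -0.028]), ([360.0, 207.0], 0.81, [0.602, -0.096]), ([255.0, 292.0], 0.8, [0.378, 0.168])]
top tab_pad [([408.0, 279.0], 0.85, [0.417, -0.22]), ([375.0, 211.0], 0.71, [0.592, -0.136]), ([238.0, 300.0], 0.67, [0.357, 0.211]), ([335.0, 282.0], 0.63, [0.406, -0.036])]
top catch [([328.0, 203.0], 0.88, [0.611, -0.013])]
top ribs [([328.0, 204.0], 0.89, [0.609, -0.013])]
top well [([327.0, 205.0], 0.62, [0.607, -0.011])]
top seal [([261.0, 212.0], 0.66, [0.585, 0.159])]
side radio [([350.0, 240.0], 0.89, [0.58, -0.052])]
side cover [([222.0, 254.0], 0.96, [0.348, 0.108]), ([372.0, 245.0], 0.82, [0.602, -0.095]), ([335.0, 359.0], 0.7, [0.33, -0.247]), ([352.0, 240.0], 0.7, [0.583, -0.056])]
side tab_pad [([201.0, 245.0], 0.94, [0.331, 0.163]), ([356.0, 344.0], 0.87, [0.378, -0.251]), ([285.0, 291.0], 0.66, [0.373, -0.068]), ([380.0, 248.0], 0.6, [0.608, -0.115])]
side catch [([348.0, 244.0], 0.93, [0.568, -0.056])]
side ribs [([350.0, 238.0], 0.86, [0.586, -0.047]), ([289.0, 208.0], 0.68, [0.564, 0.136])]
side well [([352.0, 242.0], 0.81, [0.578, -0.058])]
side seal [([290.0, 207.0], 0.51, [0.566, 0.136])]
{'clock': 0.8, 'q': array([-1.26461216,  0.43449666,  0.02497337,  1.57320956, -0.01158894,
        1.13402057, -0.07508718]), 'joint_vel': array([-0.00037746,  0.00067046, -0.00021092, -0.00061888, -0.00276215,
       -0.00012499, -0.00177142]), 'effort': array([-1.15448124e-04, -6.70228958e+01,  1.02387082e+00, -3.16560459e+01,
        1.54033903e-02,  2.35756830e-03,  1.39844948e-05]), 'eef_pos': array([0.24844827, 0.5734965 , 0.2313209 ]), 'tcp_rot': array([ 3.14158273e+00, -1.14960937e-05,  1.16196883e+00]), 'ft_force': array([-0.04244918,  0.43504016, -0.80550011]), 'torque': array([-0.0109261 ,  0.00275852, -0.04706261]), 'finger_gap': 1.001135559885204}
```

View pics/top0.png

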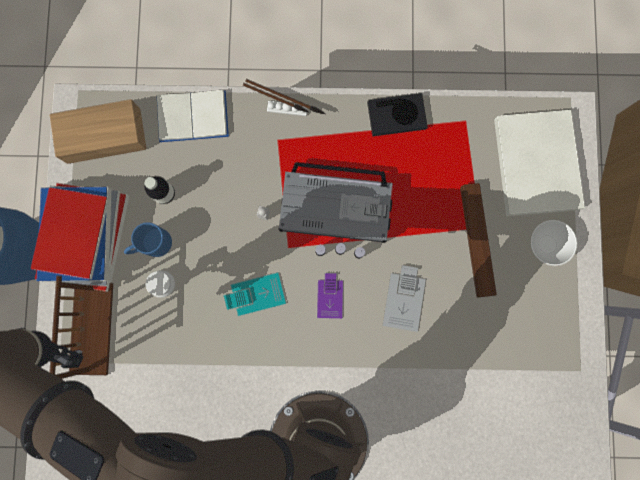

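View pics/side0.png

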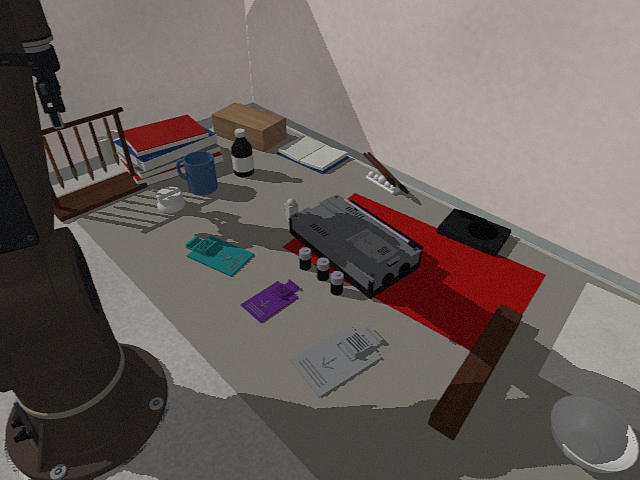

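The views show the radio at top (335,203) with its handle on the far side. The seal at (261,212) marks its +y end, to the left. The fresh cells are at about (340,250).

Cover candidates in the top view:
- turquoise (258,294): excluded by colour
- purple (330,297): excluded by colour
- large light grey (404,298): the larger of the grey ones
- small grey in the radio (360,207): the smaller grey one, seated, so this is the one meant

I'll confirm it in an enlarged crop.

Run:
```python
from h import *
f=arm.grab_frame("top"); a=f["pixels"].astype(float)
for _ in range(3): a+=arm.grab_frame("top")["pixels"]
a=np.clip(a/4*1.5,0,255).astype(np.uint8)
cv2.imwrite("pics/crop1.png",cv2.resize(a[155:250,268:402],None,fx=5.9,fy=5.9,interpolation=cv2.INTER_CUBIC))
```

```text
(no output)
```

View pics/crop1.png

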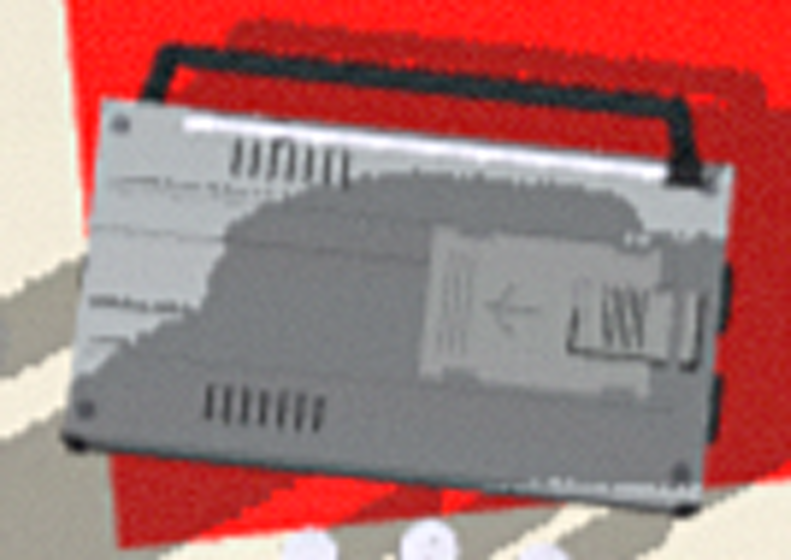

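The crop confirms it: the small grey cover sits in the radio, arrow pointing left (+y) at crop (515,305). The thumb pad is at (620,320) and the bridge at (685,330). Next I'll fit the radio pose.

```bash
cat >> h.py <<'E'
def radio2w(p,P):
    c,s=np.cos(p[2]),np.sin(p[2]); P=np.array(P,float)
    return np.c_[p[0]+c*P[:,0]-s*P[:,1],p[1]+s*P[:,0]+c*P[:,1],P[:,2]]
E
python3 - <<'E'
from h import *
from scipy.optimize import least_squares
f=arm.grab_frame("top")
# radio-frame points: back corners, cover corners
names=["+x+y","+x-y","-x-y","-x+y","c+x+y","c-x+y","c+x-y","c-x-y"]
R=[[.075,.14,.058],[.075,-.14,.058],[-.075,-.14,.058],[-.075,.14,.058],[.033,-.012,.061],[-.033,-.012,.061],[.033,-.112,.061],[-.033,-.112,.061]]
C=np.array([[102,100],[733,168],[703,505],[68,438],[433,228],[420,375],[662,247],[648,397]],float)
px=(C+.5)/5.9-.5+[268,155]
for n,u,r in zip(names,px,R): print(n,np.round(ray(f,u,r[2]),4)[:2])
for idx in (range(8),[0,1,4,5,6,7]):
    idx=list(idx)
    g=lambda p:(proj(f,radio2w(p,np.array(R)[idx]))-px[idx]).ravel()
    s=least_squares(g,[.6,-.03,0],loss="soft_l1"); print(s.x,np.round(s.fun.reshape(-1,2),1).tolist())
p=s.x
for n,P in dict(pad=[0,-.098,.068],catch=[0,-.119,.067]).items():
    w=radio2w(p,[P]); q=proj(f,w)[0]; print(n,w,(q-[268,155]+.5)*5.9)
Rm=cv2.Rodrigues(np.array(f["rvec"]))[0]; print("cam",-Rm.T@np.array(f["tvec"]).ravel())
# side view overlay
h=arm.grab_frame("side")
im=cv2.resize(np.clip(h["pixels"][180:310,270:440].astype(float)*1.6,0,255).astype(np.uint8),None,fx=4.5,fy=4.5,interpolation=cv2.INTER_CUBIC)
def dr(P,col):
    q=((proj(h,radio2w(p,P))-[270,180]+.5)*4.5).astype(int); cv2.polylines(im,[q],True,col,1)
dr(R[:4],(0,255,0)); dr([R[4],R[5],R[7],R[6]],(0,255,255))
dr([[x,-.098+y,.068] for x,y in((-.015,-.012),(.015,-.012),(.015,.012),(-.015,.012))],(255,0,255))
dr([[x,y,.067] for x,y in((-.038,-.124),(.038,-.124),(.038,-.119),(-.038,-.119))],(255,255,0))
cv2.imwrite("pics/side1.png",im)
E
```

```text
+x+y [0.6934 0.1003]
+x-y [ 0.6674 -0.1795]
-x-y [ 0.517  -0.1668]
-x+y [0.5418 0.1115]
c+x+y [ 0.6375 -0.0471]
c-x+y [ 0.5719 -0.0423]
c+x-y [ 0.6307 -0.148 ]
c-x-y [ 0.5638 -0.1422]
[ 0.6055699  -0.03336785 -0.08504436] [[0.2, 0.5], [-0.1, -0.4], [-0.1, -0.8], [-0.4, -0.4], [0.4, 0.0], [0.1, 0.1], [-0.1, 0.7], [-0.0, 0.2]]
[ 0.6061362  -0.03311772 -0.08715227] [[0.2, 0.1], [-0.2, -0.5], [0.3, -0.2], [-0.0, -0.1], [-0.2, 0.5], [-0.1, 0.1]]
pad [[ 0.59760609 -0.13074578  0.068     ]] [624.33344227 318.15310386]
catch [[ 0.5957782  -0.15166608  0.067     ]] [671.96302685 323.48244293]
cam [0.3312861  0.00424125 1.53273352]
```

View pics/side1.png

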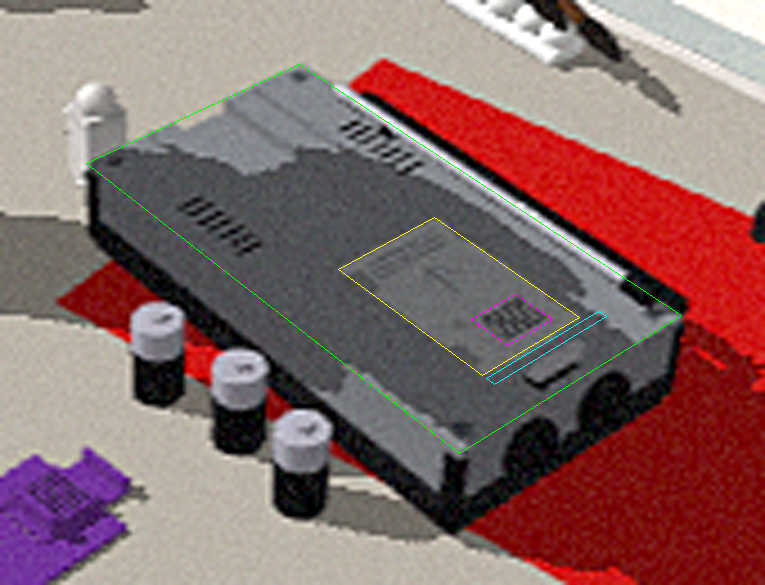

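The side-view overlay agrees with the fit: cover, pad and bridge outlines lie on their features, and the bridge is near crop (545,350). The pad centre is at world (0.598,-0.131,0.068), and radio yaw is -0.086. I'm moving over with the fingers shut.

step_arm(
  increments=[
    [1, [-3.2, 3.7, 0], 4.5],
    [1, [-6.4, 7.5, 0], 9],
    [1, [-9.6, 11.2, 0], 13.5],
    [1, [-12.8, 15, 0], 18],
    [1, [-16, 18.7, 0], 22.5],
    [1, [-19.2, 22.5, 0], 27],
    [1, [-22.4, 26.2, 0], 31.5],
    [1, [-25.6, 30, 0], 36],
  ],
  force=60,
)

```text
clock: 1.9
eef_pos: [0.4225, 0.2176, 0.2317]
tcp_rot: [-3.141, -0.001, 0.531]
ft_force: [1.4, 0.3, -0.4]
finger_gap: 0.002
```

```bash
cat >> h.py <<'E'
PR=np.array([.6058,-.0332,-.0862])
def rel(radioP,yaw=PR[2],pr=PR):
    "shift in tool cm and turn deg from measured pose to radio-frame point"
    from scipy.spatial.transform import Rotation as Ro
    s=arm.state(); R=Ro.from_euler("xyz",s["tcp_rot"]).as_matrix()
    d=R.T@(radio2w(pr,[radioP])[0]-s["eef_pos"]); t=-np.degrees(yaw-s["tcp_rot"][2])
    print("shift cm",np.round(d*100,2),"turn",round(t,1),"tcp",np.round(s["eef_pos"],4),np.round(s["tcp_rot"],3),"F",np.round(s["ft_force"],1),"gap",round(s["finger_gap"],3),"t",s["clock"])
    c,sn=np.cos(pr[2]),np.sin(pr[2]); e=s["eef_pos"][:2]-pr[:2]
    print("tcp in radio",np.round([c*e[0]+sn*e[1],-sn*e[0]+c*e[1],s["eef_pos"][2]],4))
E
python3 -c "
from h import *
rel([0,-.1,.16]); print(arm.state()['q'])"
```

```text
shift cm [-2.67 39.07  7.15] turn 35.3 tcp [0.4225 0.2176 0.2317] [-3.141e+00 -1.000e-03  5.310e-01] F [ 1.4  0.3 -0.4] gap 0.002 t 1.9
tcp in radio [-0.2042  0.2341  0.2317]
[-0.8352967   0.185986    0.29200172  1.94317792 -0.06289712  1.02008561
  0.01549914]
```

step_arm(
  increments=[
    [1, [-0.3, 4.9, 0], 4.5],
    [1, [-0.7, 9.8, 0], 9],
    [1, [-1, 14.7, 1], 13.5],
    [1, [-1.4, 19.6, 2], 18],
    [1, [-1.7, 24.5, 3], 22.5],
    [1, [-2.1, 29.4, 4.5], 27],
    [1, [-2.4, 34.3, 6], 31.5],
    [1, [-2.7, 39, 7], 35.5],
  ],
)

```text
clock: 2.7
eef_pos: [0.5971, -0.1305, 0.1607]
tcp_rot: [-3.141, 0.0, -0.088]
ft_force: [1.4, 0.5, 0.7]
finger_gap: 0.001
```

step_arm(
  increments=[
    [1, [0, 0, 0], 0],
    [1, [0, 0, 0], 0],
  ],
)

```text
clock: 2.9
eef_pos: [0.5964, -0.1306, 0.1609]
tcp_rot: [3.141, 0.001, -0.088]
ft_force: [-0.9, 1.0, 0.8]
finger_gap: 0.003
```

Run:
```python
from h import *
rel([0,-.1,.08])
f=arm.grab_frame("top"); h=arm.grab_frame("side")
a=cv2.resize(f["pixels"][150:260,300:410],(500,500),interpolation=cv2.INTER_CUBIC)
w=h["pixels"][140:320,290:440]; a=np.hstack([cv2.resize(a,(300,300)),cv2.resize(w,None,fx=3.3,fy=3.3,interpolation=cv2.INTER_CUBIC)[:300 if 0 else 594]]) if 0 else cv2.resize(w,None,fx=3.3,fy=3.3,interpolation=cv2.INTER_CUBIC)
cv2.imwrite("pics/near1.png",np.clip(a*1.4,0,255).astype(np.uint8))
```

```text
shift cm [0.11 0.21 8.09] turn -0.1 tcp [ 0.5964 -0.1306  0.1609] [ 3.141e+00  1.000e-03 -8.800e-02] F [-0.9  1.   0.8] gap 0.003 t 2.9
tcp in radio [-0.001  -0.0978  0.1609]
```

View pics/near1.png

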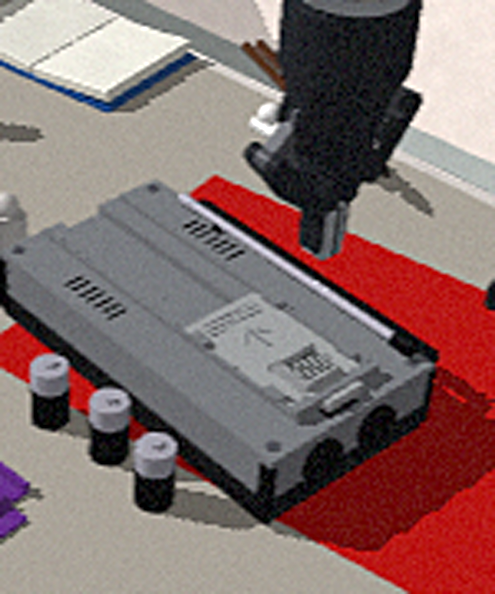

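The shut fingertips at crop (322,235) hang above the pad at (310,365), with clear space around them. I'll descend to just above it.

step_arm(
  increments=[
    [1, [0.1, 0.2, 2.5], 0],
    [1, [0.1, 0.2, 5], 0],
    [1, [0.1, 0.2, 7], 0],
    [1, [0.1, 0.2, 8], 0],
    [1, [0.1, 0.2, 8.5], 0],
    [1, [0.1, 0.2, 8.5], 0],
  ],
)

```text
clock: 3.6
eef_pos: [0.5975, -0.1304, 0.0768]
tcp_rot: [-3.141, -0.0, -0.085]
ft_force: [-0.8, 0.0, 0.7]
finger_gap: -0.001
```

Run:
```python
from h import *
rel([0,-.1,.065])
h=arm.grab_frame("side")
cv2.imwrite("pics/near2.png",np.clip(cv2.resize(h["pixels"][210:280,340:420],None,fx=7,fy=7,interpolation=cv2.INTER_CUBIC)*1.5,0,255).astype(np.uint8))
```

```text
shift cm [-0.01  0.24  1.18] turn 0.1 tcp [ 0.5975 -0.1304  0.0768] [-3.141 -0.    -0.085] F [-0.8  0.   0.7] gap -0.001 t 3.6
tcp in radio [ 0.0001 -0.0976  0.0768]
```

View pics/near2.png

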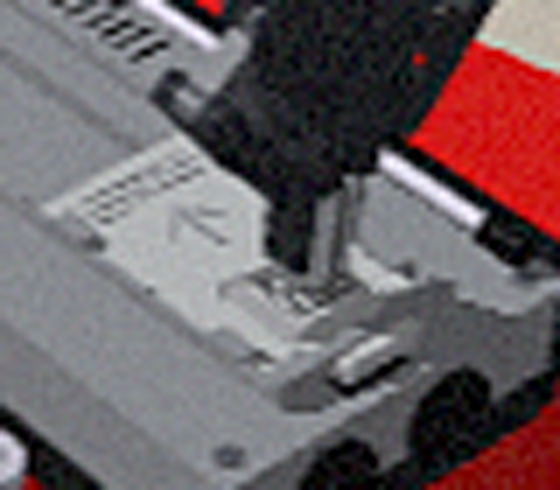

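The tip hovers above the pad at crop (300,270), and the bridge at (350,350) is clear. I'll move 2 mm back from the ridge and press in stages.

step_arm(
  increments=[
    [1, [0, 0.2, 0], 0],
    [1, [0, 0.2, 0.4], 0],
    [1, [0, 0.2, 0.7], 0],
    [1, [0, 0.2, 0.7], 0],
  ],
)

```text
clock: 4.05
eef_pos: [0.5973, -0.1333, 0.0695]
tcp_rot: [3.141, -0.0, -0.086]
ft_force: [0.1, -0.4, 1.4]
finger_gap: -0.001
```

```bash
python3 -c "
from h import *
rel([0,-.1,.063])"
```

```text
shift cm [-0.02 -0.05  0.65] turn 0.0 tcp [ 0.5973 -0.1333  0.0695] [ 3.141 -0.    -0.086] F [ 0.1 -0.4  1.4] gap -0.001 t 4.05
tcp in radio [ 0.0002 -0.1005  0.0695]
```

step_arm(
  increments=[
    [1, [0, 0, 0.3], 0],
    [1, [0, 0, 0.5], 0],
    [1, [0, 0, 0.5], 0],
  ],
)

```text
clock: 4.35
eef_pos: [0.5975, -0.1334, 0.0647]
tcp_rot: [3.141, -0.001, -0.086]
ft_force: [-1.0, -0.1, 5.2]
finger_gap: 0.002
```

step_arm(
  increments=[
    [1, [0, 0, 0.1], 0],
    [1, [0, 0, 0.15], 0],
    [1, [0, 0, 0.15], 0],
  ],
)

```text
clock: 4.65
eef_pos: [0.5975, -0.1334, 0.0638]
tcp_rot: [-3.141, -0.001, -0.086]
ft_force: [-2.7, -0.0, 10.8]
finger_gap: -0.003
```

At z = 0.0638 the force is 10.8 N, past the 6.4 N spring force at the stop, so the tab is fully pressed. Now I'll push to +y (tool -y), easing the pressure a little.

step_arm(
  increments=[
    [1, [0, -0.2, -0.03], 0],
    [1, [0, -0.5, -0.03], 0],
    [1, [0, -0.9, -0.03], 0],
    [1, [0, -1.4, -0.03], 0],
    [1, [0, -1.9, -0.03], 0],
    [1, [0, -2.4, -0.03], 0],
    [1, [0, -2.9, -0.03], 0],
    [1, [0, -3.4, -0.03], 0],
  ],
)

```text
clock: 5.45
eef_pos: [0.6007, -0.1008, 0.064]
tcp_rot: [3.14, -0.002, -0.087]
ft_force: [-1.0, -4.0, 6.3]
finger_gap: 0.003
```

Run:
```python
from h import *
rel([0,.015,.065])
h=arm.grab_frame("side")
cv2.imwrite("pics/slide1.png",np.clip(cv2.resize(h["pixels"][200:290,320:430],None,fx=5.5,fy=5.5,interpolation=cv2.INTER_CUBIC)*1.5,0,255).astype(np.uint8))
```

```text
shift cm [-0.08 -8.27 -0.11] turn -0.1 tcp [ 0.6007 -0.1008  0.064 ] [ 3.14e+00 -2.00e-03 -8.70e-02] F [-1.  -4.   6.3] gap 0.003 t 5.45
tcp in radio [ 0.0008 -0.0678  0.064 ]
```

View pics/slide1.png

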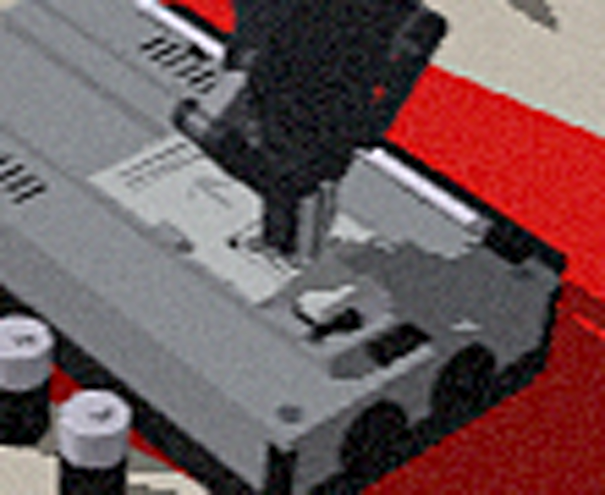

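The cover has slid about 30 mm. The hook is through the bridge and the tail shows in front of it at crop (330,300). I'll keep pushing about 90 mm more.

step_arm(
  increments=[
    [1, [0, -0.6, 0], 0],
    [1, [0, -1.2, 0], 0],
    [1, [0, -1.8, 0], 0],
    [1, [0, -2.4, 0], 0],
    [1, [0, -3, 0], 0],
    [1, [0, -3.6, 0], 0],
    [1, [0, -4.2, 0], 0],
    [1, [0, -4.8, 0], 0],
  ],
)

```text
clock: 6.3
eef_pos: [0.6049, -0.0529, 0.064]
tcp_rot: [3.14, -0.002, -0.087]
ft_force: [-0.0, -4.0, 7.6]
finger_gap: -0.001
```

step_arm(
  increments=[
    [1, [0, -0.6, 0], 0],
    [1, [0, -1.2, 0], 0],
    [1, [0, -1.8, 0], 0],
    [1, [0, -2.4, 0], 0],
    [1, [0, -3, 0], 0],
    [1, [0, -3.6, 0], 0],
    [1, [0, -4.2, 0], 0],
    [1, [0, -4.2, 0], 0],
  ],
)

```text
clock: 7.1
eef_pos: [0.6086, -0.0097, 0.064]
tcp_rot: [3.141, -0.002, -0.086]
ft_force: [-0.6, -0.3, 7.2]
finger_gap: 0.003
```

Run:
```python
from h import *
rel([0,.024,.065])
h=arm.grab_frame("side")
cv2.imwrite("pics/slide2.png",np.clip(cv2.resize(h["pixels"][180:290,270:430],None,fx=4.5,fy=4.5,interpolation=cv2.INTER_CUBIC)*1.5,0,255).astype(np.uint8))
```

```text
shift cm [-0.08 -0.03 -0.1 ] turn 0.0 tcp [ 0.6086 -0.0097  0.064 ] [ 3.141e+00 -2.000e-03 -8.600e-02] F [-0.6 -0.3  7.2] gap 0.003 t 7.1
tcp in radio [0.0008 0.0237 0.064 ]
```

View pics/slide2.png

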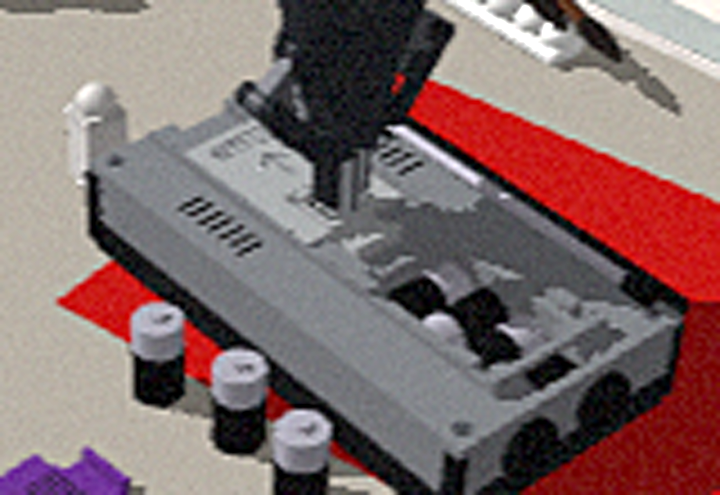

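All three cells show at crop (440,290) to (545,370), and the cover lies toward the +y end. I'll ease off the ridge, lift away and check.

step_arm(
  increments=[
    [1, [0, 0.05, -0.3], 0],
    [1, [0, 0.1, -0.8], 0],
    [1, [0, 0.1, -2], 0],
    [1, [0, 0.1, -5], 0],
    [1, [0, 0.1, -9], 0],
    [1, [0, 0.1, -13], 0],
    [1, [0, 0.1, -16], 0],
    [1, [0, 0.1, -16], 0],
  ],
)

```text
clock: 7.95
eef_pos: [0.6097, -0.0114, 0.2284]
tcp_rot: [-3.14, -0.007, -0.087]
ft_force: [0.2, 0.6, 0.6]
finger_gap: 0.005
```

step_arm(
  increments=[
    [1, [0, 4, 0], 0],
    [1, [0, 8, 0], 0],
    [1, [0, 12, 0], 0],
    [1, [0, 16, 0], 0],
    [1, [0, 16, 0], 0],
  ],
)

```text
clock: 8.45
eef_pos: [0.5914, -0.1777, 0.2236]
tcp_rot: [3.138, 0.001, -0.095]
ft_force: [0.3, -0.6, 0.8]
finger_gap: 0.0
```

Run:
```python
from h import *
rel([0,.024,.065])
h=arm.grab_frame("side"); p=PR
im=np.clip(cv2.resize(h["pixels"][180:310,270:440],None,fx=4.5,fy=4.5,interpolation=cv2.INTER_CUBIC)*1.5,0,255).astype(np.uint8)
for s,col in ((.106,(0,0,255)),(.122,(0,255,255))):
    q=((proj(h,radio2w(p,[[x,-.062+s+y,.063] for x,y in((-.033,-.05),(.033,-.05),(.033,.05),(-.033,.05))]))-[270,180]+.5)*4.5).astype(int); cv2.polylines(im,[q],True,col,1)
cv2.imwrite("pics/end1.png",im)
```

```text
shift cm [  0.05 -16.98  15.79] turn -0.5 tcp [ 0.5914 -0.1777  0.2236] [ 3.138e+00  1.000e-03 -9.500e-02] F [ 0.3 -0.6  0.8] gap 0.0 t 8.45
tcp in radio [-0.0019 -0.1452  0.2236]
```

View pics/end1.png

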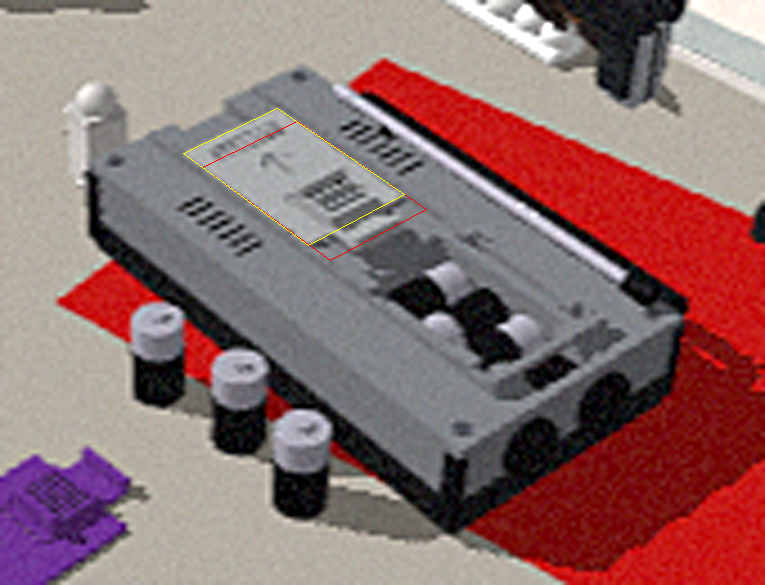

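The final picture has the cover on the 122 mm outline (yellow), between the ribs and flat. The cells are in the open at crop (400-570, 270-375), and the seal and fresh cells haven't moved. I'll hand it in.

step_arm(
  increments=[
    [1, [0, 0, 0], 0],
    [1, [0, 0, 0], 0],
  ],
)

```text
clock: 8.7
eef_pos: [0.5941, -0.1683, 0.223]
tcp_rot: [-3.141, 0.001, -0.084]
ft_force: [-1.4, -0.4, -0.2]
finger_gap: -0.001
```

```bash
python3 -c "
from h import *
print(arm.state()['ft_force'],arm.sign_off())"
```

```text
the job is handed in; nothing more can be done
[-1.44308841 -0.37667157 -0.22565367] None
```

I pressed the snap tab fully in with the shut fingertips (10.8 N, past its 6.4 N stop). I then pushed the battery cover about 122 mm along its ribs, lifted the arm clear, and handed the job in at about 8.7 s of the 32 s allowed.

The last side picture showed the cover flat between the ribs, matching the outline projected for a 122 mm slide. All three old cells were uncovered, and the fresh cells and seal were in place. The paperweight, ink bottle, paste jar and mug were outside that crop, and the arm worked only over the radio after the approach. The arm was about 0.22 m up and touching nothing.

One small disagreement: first contact suggested the radio's back sits about 2 mm higher than I had taken it, which is probably the felt. It did not affect the result. No check failed, though the hand-in itself reports no verdict.

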